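# Hang the orange ear defenders over the bench rail

## Robot

A 6-joint arm with a two-finger parallel gripper is mounted at the origin on the work surface. World frame = base frame: x ahead of the robot, y to its left, z up, the work surface at z = 0. Lengths are in mm, angles in degrees, forces in N, time in s.
With the tool pointing down it reaches from about 350 to 875 mm from the base axis. Payload 15.5 kg.
Tool frame: the origin (TCP) lies on the centre line of the jaws, within the pads' length; the fingertips stand 19 mm ahead of it and the grasp point (between the pads) is the TCP; z points along the fingers, x is the direction in which the jaws open and shut, and the axes are right-handed (so a half turn about z gives the same grasp; the last joint's range is limited). The gripper opens to 85 mm and grips with 20 to 120 N. Pads are 22 mm wide; open, the fingers measure 114 mm over their backs; the gripper's body (76 mm by 85 mm) begins 54 mm behind the grasp point. The pads swing forward as they close: fully open they stand 13 mm farther back than shut.
Start: joints at [59.845, 28.281, 77.091, -0, 74.628, -5.472], TCP at [260.994, 567.898, 250.277] pointing down, gripper open.
Joint ranges: [-166.48, 166.48], [-47.26, 123.95], [12.59, 153.08], [-70.14, 250.14], [6.76, 159.57], [-176.63, 176.63]. Speed limits (degrees/s): [108.29, 108.29, 147.25, 172.46, 172.46, 172.46].

## Interface

Orientations are given as [roll, pitch, yaw] about the fixed x, y, z axes, in that order (R = Rz(yaw) Ry(pitch) Rx(roll)).
In Python, from workcell import manip gives the robot as it stands.
- The arm moves only by the shell command python3 -m jog 'ROWS'. ROWS is JSON, a list of rows, each an object with "grip": the closure, from -1 (fully open) to 1 (shut), so that 0 is half open; "delta_pos": the shift along the tool's x, y, z in cm, a list of three; "delta_rot": the turn, a rotation vector about the tool's x, y, z in rad, a list of three. In form: [{"grip": grip, "delta_pos": [tx, ty, tz], "delta_rot": [wx, wy, wz]}, ...]. A call has 1 to 10 rows; each row shifts and turns the commanded pose from where the row before left it, along the tool's axes as they then stand; what a row does not reach is not made up. A row lasts 1/12 s, in which the tool goes at most 41.7 mm and 7.16 degrees, less where a joint would pass 70% of its speed; a pose out of reach is approached as far as the arm can. A call is refused whole if a number of a shift passes 4.17 or a number of a turn 0.125, either way. A call with a gripper value outside its range is refused whole. The fingers move at their own pace and stop on an object; the grip force is fixed at half the most. Time passes only in rows, so rows that do not move let the fingers close. It gives the time, the measured TCP pose, the force and the opening at its end, in the units of the state.
- manip.read_state(): the state, without advancing time (a new reading comes with each control period).
- manip.camera(name): name is "side" or "top"; returns (picture, depth): 384x512x3 uint8, red, green, blue; 384x512 float32, mm along the optical axis (not along the pixel's ray), 0 where there is no reading.
- manip.calibration(name): a dict with "K" (3x3 intrinsics, pixels), "rvec" (rotation vector, rad) and "tvec" (3), from world to camera coordinates, as OpenCV has them. Camera axes: x right, y down, z forward; pixel columns grow to the right and rows downward; lengths in mm; the calibration is good to about 2 mm. A picture is of the moment at which its call begins. calibration takes no time and is no camera call.
- manip.job_done(): hands the job in, once; it reports no verdict.
The state is a dict: "clock": time; "joint_positions": joint angles; "qd": joint speeds; "tau": joint torques, N m; "tcp_pos": TCP position; "ee_rot": TCP orientation; "wrist_force": force on the tool from outside, world axes, zero at the start; "moment": the same for the moment, N m; "gripper_width": finger opening in mm.
Only numpy, scipy, OpenCV 4.12 (cv2) and the standard library are available. Lean on these libraries where they do the work, as an engineer would, in place of code of your own. Each camera call takes 0.05 s, during which the arm holds its last target.

## Task

The hammering at the goldsmith's bench is finished: hang the ear defenders with the orange cups over the steel bench rail, squarely and about the middle of it, with the crown of the headband resting on the bar and one cup hanging on each side, then let go. Leave the blue ear defenders and the amber jar standing where they are.

Things in the scene. Friction and masses are not known exactly. Their poses are not given: they have to be found in the camera images.
- orange_grip (a point): Centre of the orange crown block (50 x 30 x 26 mm in x, y, z: grip its 30 mm) of rigid ear defenders, 0.2-0.3 kg, 158 mm tall, standing on two orange cups; 145 mm above the bench. x: cup to cup, y: across the band, z: up. Headband 24 mm wide, its underside 25 mm below this point, flat over 36 mm in x. Cups: 90 mm apart inside, 168 outside, 60 in y, 78 tall, bottoms 145 below this point.
- blue_grip (a point): The same point on a second pair of ear defenders of the same shape and size, with blue cups and blue crown block, standing on the bench likewise, axes alike. Not to be moved.
- rail_mid (a point): Middle of the axis of the bench rail: a level round steel bar, 20 mm in diameter, 260 mm long, on two 16 mm square wooden posts 240 mm apart (feet 90 mm across the bar, 40 along it), fixed to the bench. 145 mm above the bench; the bar's top is at 155, the posts end lower. y: along the bar, x: level across it, z: up.
- jar_mid (a point): A closed amber glass jar with a black cap, 60 mm in diameter and 85 mm tall, standing on the bench; this point is on its axis half-way up. Not to be moved.
Not all that is in view belongs to the job. What is shaped like the part that bears orange_grip but white is not meant.

How it is judged:
By the outcome, as a careful person would: the job done as asked, in the order asked, and still so for the second after the job is handed in, with the robot touching nothing.
It also fails if it takes over 51 s, if anything falls off the work surface, if the arm or the gripper's body presses on something with over 40 N, if the wrist force passes 120 N, or if a joint passes its speed limit or range.

## Working session

There is one attempt and no reset: what is moved stays moved. The work goes in short steps, Python scripts to look and compute and a shell command to move; the robot and the scene stay as the last step left them, time stands still between calls to the robot, and variables do not carry over. Pictures are saved under pics/ and viewed, and the job is handed in when it is done.

```bash
mkdir -p pics; ls; python3 - <<'E'
from workcell import manip
import cv2,numpy as np
for n in ("side","top"):
    p,d=manip.camera(n); cv2.imwrite(f"pics/{n}0.png",cv2.cvtColor(p,cv2.COLOR_RGB2BGR)); np.save(f"pics/{n}0.npy",d); 
    c=manip.calibration(n); print(n,c)
print(manip.read_state())
E
```

```text
pics
side {'K': array([[434.87275926,   0.        , 258.74682073],
       [  0.        , 434.87275926, 187.08646368],
       [  0.        ,   0.        ,   1.        ]]), 'rvec': array([ 2.27674354, -0.14691207,  0.08697065]), 'tvec': array([-606.16435482,  135.74440207, 1315.72868611])}
top {'K': array([[431.26331823,   0.        , 248.75864907],
       [  0.        , 431.26331823, 192.47569819],
       [  0.        ,   0.        ,   1.        ]]), 'rvec': array([ 2.19718929, -2.18120985,  0.04185372]), 'tvec': array([ -21.42476927,  608.63441927, 1168.01889743])}
{'clock': 0.1, 'joint_positions': array([ 5.98457430e+01,  2.83121685e+01,  7.71246302e+01,  1.64945001e-04,
        7.46276152e+01, -5.47099907e+00]), 'qd': array([-0.05362722, -0.08284889, -0.0814758 , -0.02681172, -0.05825077,
        0.02922666]), 'tau': array([ 1.21495032e-03, -8.83584023e+01, -3.84559608e+01, -4.57004226e-04,
        5.18856134e-03,  1.22910419e-04]), 'tcp_pos': array([260.83450601, 567.63158094, 249.74449629]), 'ee_rot': array([-1.79993700e+02,  6.41052607e-02,  6.53167018e+01]), 'wrist_force': array([-0.17677549, -0.6879786 ,  0.00331604]), 'moment': array([ 0.00136959, -0.02550523, -0.02749586]), 'gripper_width': 85.20882667126521}
```

View pics/side0.png

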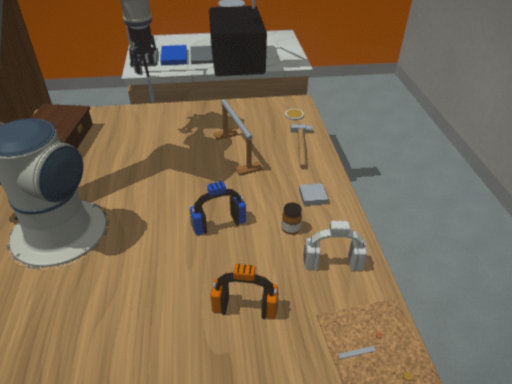

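View pics/top0.png

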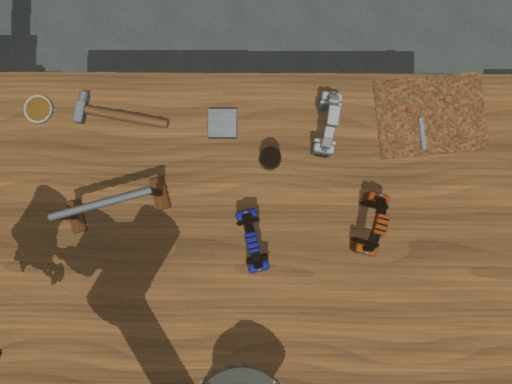

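The side view shows the orange set at about (245,290), blue at (218,208), white at (335,245), the jar at (292,218), and the rail from (224,104) to (248,133). The top view shows orange at about (375,223), blue at (252,240), and the rail from (52,216) to (155,189). I'll enlarge these to get exact pixel positions.

```bash
cat > h.py <<'E'
from workcell import manip
import cv2,numpy as np
def cal(n):
    c=manip.calibration(n); return c["K"],cv2.Rodrigues(c["rvec"])[0],c["tvec"].ravel()
def proj(n,P):
    c=manip.calibration(n); return cv2.projectPoints(np.float64(P).reshape(-1,1,3),c["rvec"],c["tvec"],c["K"],None)[0][:,0]
def rayz(n,uv,z):
    K,R,t=cal(n); d=R.T@np.linalg.inv(K)@np.array([*uv,1.]); o=-R.T@t; return o+d*(z-o[2])/d[2]
def dep(n,d):
    K,R,t=cal(n); v,u=np.mgrid[:384,:512]; p=np.stack([u,v,np.ones_like(u)],-1)@np.linalg.inv(K).T*d[...,None]
    return (p-t)@R   # R^T(p-t)
def snap(tag):
    for n in ("side","top"):
        p,d=manip.camera(n); cv2.imwrite(f"pics/{n}{tag}.png",cv2.cvtColor(p,cv2.COLOR_RGB2BGR)); np.save(f"pics/{n}{tag}.npy",d)
def crop(n,tag,x,y,w,h,s):
    p=cv2.imread(f"pics/{n}{tag}.png")[y:y+h,x:x+w]; return cv2.resize(p,None,fx=s,fy=s,interpolation=cv2.INTER_CUBIC)
E
python3 - <<'E'
from h import *
a=crop("top","0",340,170,70,100,6);b=crop("top","0",220,190,60,100,6)
cv2.imwrite("pics/c1.png",np.hstack([a,b]))
cv2.imwrite("pics/c2.png",crop("top","0",40,165,140,75,5))
cv2.imwrite("pics/c3.png",crop("side","0",200,255,90,70,8))
d=np.load("pics/top0.npy");W=dep("top",d)
p=cv2.cvtColor(cv2.imread("pics/top0.png"),cv2.COLOR_BGR2HSV)
v,u=np.mgrid[:384,:512]
z=W[...,2]
print("bench z",np.median(z[300:340,300:450]))
for nm,box,lo,hi in(("or",(340,170,410,270),120,175),("bl",(220,190,280,290),120,175),("rail",(40,165,180,240),130,175)):
    m=(u>=box[0])&(u<box[2])&(v>=box[1])&(v<box[3])&(z>lo)&(z<hi)&(d>0)
    P=W[m];c=P.mean(0);uu,s,vt=np.linalg.svd((P-c)[:,:2],full_matrices=False)
    pr=(P-c)[:,:2]@vt.T
    print(nm,m.sum(),c,np.percentile(P[:,2],[5,50,95]),vt[0],np.degrees(np.arctan2(vt[0,1],vt[0,0])),pr.min(0),pr.max(0), (c[:2]+vt.T@((pr.min(0)+pr.max(0))/2)))
E
```

```text
bench z -0.3934492784632527
or 480 [ 527.9756759 -335.0243294  144.1875802] [121.11594103 154.04986268 160.40456249] [-0.96987869  0.24358844] 165.90156945451562 [-51.77470052 -14.24063145] [51.23834892 17.70942486] [ 527.81329489 -336.77180833]
bl 422 [483.21239898 -26.21685795 144.66569265] [121.54598303 155.5044066  160.1968871 ] [-0.96809641 -0.25057801] -165.48828154338102 [-49.75623019 -14.79101624] [50.83187632 15.04293619] [482.72329721 -26.47356598]
rail 869 [573.33796568 343.69748009 152.26540948] [146.24713961 152.6115792  156.48554006] [-0.2713494   0.96248091] 105.74458004020647 [-128.58050838  -11.14622766] [132.77776871   9.54716701] [573.53803631 345.93432363]
```

View pics/c1.png

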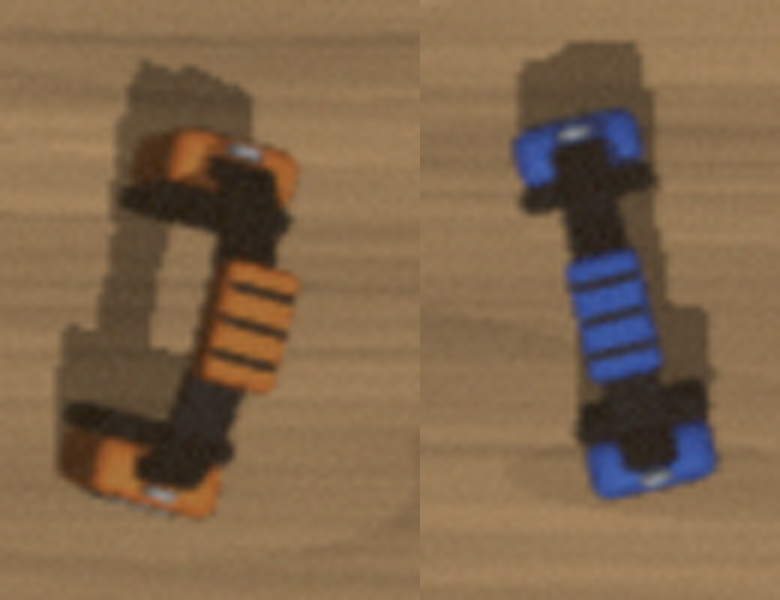

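View pics/c2.png

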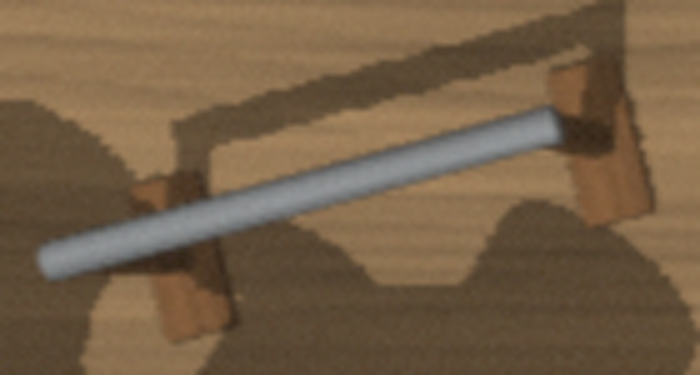

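View pics/c3.png

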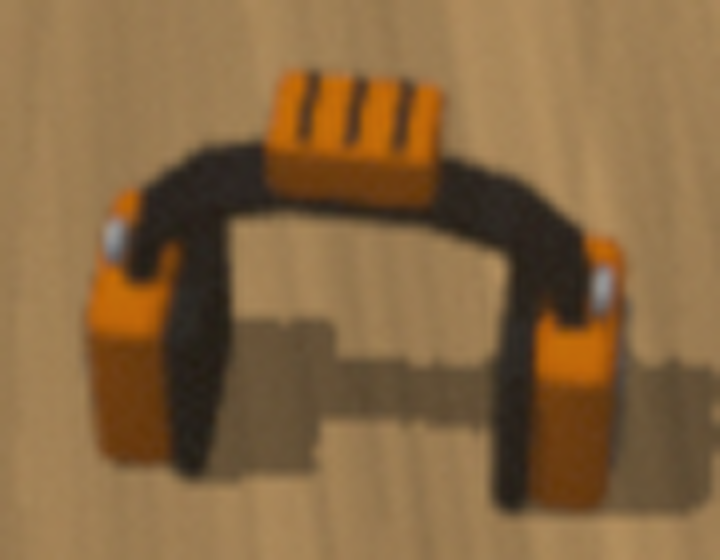

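```bash
python3 - <<'E'
from h import *
def f(n,pts,o,s,z): return np.array([rayz(n,((x+.5)/s-.5+o[0],(y+.5)/s-.5+o[1]),z) for x,y in pts])
def rep(nm,A): # corners order TL TR BR BL; long axis = TL-BL
    c=A.mean(0); l=((A[0]+A[1])-(A[2]+A[3]))/2; print(nm,c,np.linalg.norm(l),np.linalg.norm(A[0]-A[1]),np.degrees(np.arctan2(l[1],l[0])))
rep("or top",f("top",[(233,259),(299,276),(272,392),(208,374)],(340,170),6,158))
rep("bl top",f("top",[(567-420,265),(635-420,249),(662-420,366),(595-420,382)],(220,190),6,158))
rep("or side",f("side",[(441,83),(437,163),(267,150),(283,72)],(200,255),8,158))
for nm,z,pts in(("rail top px",145,[(44,262),(555,125)]),):
    A=f("top",pts,(40,165),5,z); print(A,A.mean(0),np.linalg.norm(A[0]-A[1]),np.degrees(np.arctan2(*(A[0]-A[1])[[1,0]])))
# post feet centres top z~? check
cv2.imwrite("pics/c4.png",crop("side","0",200,90,80,95,6))
E
```

```text
or top [ 528.63771476 -337.93727289  158.        ] 47.30448687553333 27.026140290204314 -13.085409085576938
bl top [482.21704676 -27.62976819 158.        ] 47.83015048461839 27.9629418647664 13.703400249349535
or side [ 529.32436192 -336.13680126  158.        ] 48.28673183409835 29.448590124463756 -12.35935138580694
[[538.5454997  471.91072494 145.        ]
 [607.52916417 222.00295392 145.        ]] [573.03733193 346.95683943 145.        ] 259.25400667653935 105.43144787799763
```

View pics/c4.png

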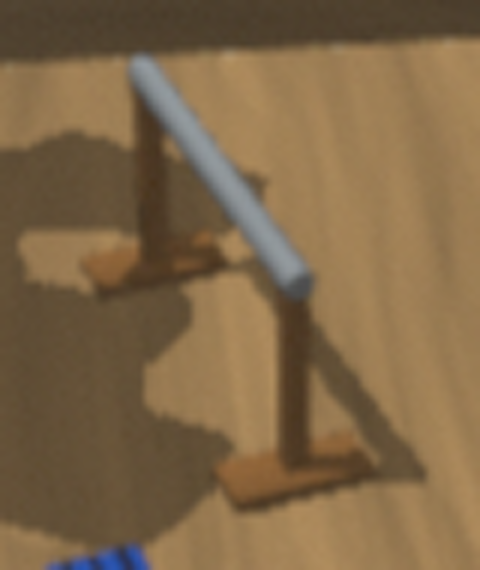

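Both views agree. Orange grip is at about (529, -337) with its long axis at -13°. Rail mid is at about (573, 346.5) with the bar at 105.5°. I'll turn to yaw 76.7° and travel across.

```bash
python3 -m jog '[{"grip":-1,"delta_pos":[0,0,0],"delta_rot":[0,0,-0.0995]},{"grip":-1,"delta_pos":[0,0,0],"delta_rot":[0,0,-0.0995]},{"grip":-1,"delta_pos":[-1.2,0.7,0],"delta_rot":[0,0,0]},{"grip":-1,"delta_pos":[-2.5,1.4,0],"delta_rot":[0,0,0]},{"grip":-1,"delta_pos":[-2.5,1.4,0],"delta_rot":[0,0,0]},{"grip":-1,"delta_pos":[-2.5,1.4,0],"delta_rot":[0,0,0]},{"grip":-1,"delta_pos":[-2.5,1.4,0],"delta_rot":[0,0,0]},{"grip":-1,"delta_pos":[-2.5,1.4,0],"delta_rot":[0,0,0]},{"grip":-1,"delta_pos":[-2.5,1.4,0],"delta_rot":[0,0,0]},{"grip":-1,"delta_pos":[-2.5,1.4,0],"delta_rot":[0,0,0]}]'
python3 -m jog '[{"grip":-1,"delta_pos":[-2.5,1.4,0],"delta_rot":[0,0,0]},{"grip":-1,"delta_pos":[-2.5,1.4,0],"delta_rot":[0,0,0]},{"grip":-1,"delta_pos":[-2.5,1.4,0],"delta_rot":[0,0,0]},{"grip":-1,"delta_pos":[-2.5,1.4,0],"delta_rot":[0,0,0]},{"grip":-1,"delta_pos":[-2.5,1.4,0],"delta_rot":[0,0,0]},{"grip":-1,"delta_pos":[-2.5,1.4,0],"delta_rot":[0,0,0]},{"grip":-1,"delta_pos":[-2.5,1.4,0],"delta_rot":[0,0,0]},{"grip":-1,"delta_pos":[-2.5,1.4,0],"delta_rot":[0,0,0]},{"grip":-1,"delta_pos":[-2.5,1.4,0],"delta_rot":[0,0,0]},{"grip":-1,"delta_pos":[-2.5,1.4,0],"delta_rot":[0,0,0]}]'
```

```text
clock: 0.93
tcp_pos: [320.2, 360.4, 250.1]
ee_rot: [-180.0, 0.0, 76.7]
wrist_force: [1.0, 0.9, 0.6]
gripper_width: 85.5
clock: 1.77
tcp_pos: [399.0, 84.9, 250.2]
ee_rot: [-180.0, 0.0, 76.7]
wrist_force: [0.5, 1.3, 0.2]
gripper_width: 85.0
```

```bash
python3 -m jog '[{"grip":-1,"delta_pos":[-2.5,1.4,0],"delta_rot":[0,0,0]},{"grip":-1,"delta_pos":[-2.5,1.4,0],"delta_rot":[0,0,0]},{"grip":-1,"delta_pos":[-2.5,1.4,0],"delta_rot":[0,0,0]},{"grip":-1,"delta_pos":[-2.5,1.4,0],"delta_rot":[0,0,0]},{"grip":-1,"delta_pos":[-2.5,1.4,0],"delta_rot":[0,0,0]},{"grip":-1,"delta_pos":[-2.5,1.4,0],"delta_rot":[0,0,0]},{"grip":-1,"delta_pos":[-2.5,1.5,0],"delta_rot":[0,0,0]},{"grip":-1,"delta_pos":[-2.5,1.5,0],"delta_rot":[0,0,0]},{"grip":-1,"delta_pos":[-2.5,1.5,0],"delta_rot":[0,0,0]},{"grip":-1,"delta_pos":[-2.5,1.5,0],"delta_rot":[0,0,0]}]'
python3 -m jog '[{"grip":-1,"delta_pos":[-2.5,1.5,0],"delta_rot":[0,0,0]},{"grip":-1,"delta_pos":[-2.5,1.5,0],"delta_rot":[0,0,0]},{"grip":-1,"delta_pos":[-2,1.5,0],"delta_rot":[0,0,0]},{"grip":-1,"delta_pos":[-1,1,0],"delta_rot":[0,0,0]},{"grip":-1,"delta_pos":[0,0,0],"delta_rot":[0,0,0]},{"grip":-1,"delta_pos":[0,0,0],"delta_rot":[0,0,0]},{"grip":-1,"delta_pos":[0,0,0],"delta_rot":[0,0,0]}]'
```

```text
clock: 2.6
tcp_pos: [481.8, -191.6, 250.1]
ee_rot: [-180.0, -0.0, 76.7]
wrist_force: [0.4, 0.3, 0.3]
gripper_width: 85.3
clock: 3.18
tcp_pos: [516.5, -279.9, 250.0]
ee_rot: [-179.9, -0.0, 76.7]
wrist_force: [0.4, 1.0, 0.1]
gripper_width: 85.7
```

```bash
python3 -m jog '[{"grip":-1,"delta_pos":[-1.5,0.7,0],"delta_rot":[0,0,0]},{"grip":-1,"delta_pos":[-1.5,0.7,0],"delta_rot":[0,0,0]},{"grip":-1,"delta_pos":[-1.5,0.7,0],"delta_rot":[0,0,0]},{"grip":-1,"delta_pos":[-0.77,0.43,0],"delta_rot":[0,0,0]},{"grip":-1,"delta_pos":[0,0,0],"delta_rot":[0,0,0]},{"grip":-1,"delta_pos":[0,0,0],"delta_rot":[0,0,0]}]'
python3 - <<'E'
from h import *
print(manip.read_state()["tcp_pos"])
snap("1")
cv2.imwrite("pics/s1.png",crop("side","1",190,180,120,150,4)); cv2.imwrite("pics/t1.png",crop("top","1",320,150,120,140,4))
E
```

```text
clock: 3.68
tcp_pos: [529.2, -336.9, 250.2]
ee_rot: [-180.0, -0.0, 76.7]
wrist_force: [0.2, 0.7, -0.2]
gripper_width: 85.6
[ 529.22378011 -336.91758126  250.16403078]
```

View pics/s1.png

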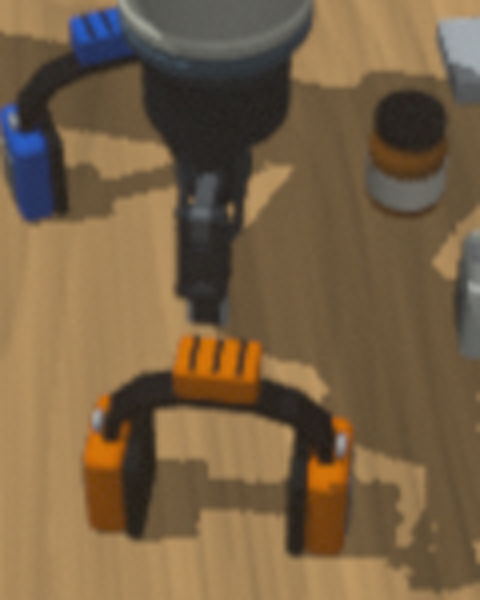

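The fingers (tips near (208,320) in the crop) are straight above the block at (218,368), and the jaw plane crosses the band. I'll go down to z≈152.

```bash
python3 -m jog '[{"grip":-1,"delta_pos":[0,0,1],"delta_rot":[0,0,0]},{"grip":-1,"delta_pos":[0,0,1.5],"delta_rot":[0,0,0]},{"grip":-1,"delta_pos":[0,0,1.5],"delta_rot":[0,0,0]},{"grip":-1,"delta_pos":[0,0,1.5],"delta_rot":[0,0,0]},{"grip":-1,"delta_pos":[0,0,1.5],"delta_rot":[0,0,0]},{"grip":-1,"delta_pos":[0,0,1.5],"delta_rot":[0,0,0]},{"grip":-1,"delta_pos":[0,0,0.8],"delta_rot":[0,0,0]},{"grip":-1,"delta_pos":[0,0,0.5],"delta_rot":[0,0,0]},{"grip":-1,"delta_pos":[0,0,0],"delta_rot":[0,0,0]},{"grip":-1,"delta_pos":[0,0,0],"delta_rot":[0,0,0]}]'
python3 - <<'E'
from h import *
snap("2")
cv2.imwrite("pics/s2.png",np.hstack([crop("side","2",190,220,100,120,4),crop("top","2",330,160,100,120,4)]))
E
```

```text
clock: 4.62
tcp_pos: [529.6, -337.6, 152.6]
ee_rot: [180.0, 0.0, 76.7]
wrist_force: [0.3, 0.0, 1.1]
gripper_width: 85.4
```

View pics/s2.png

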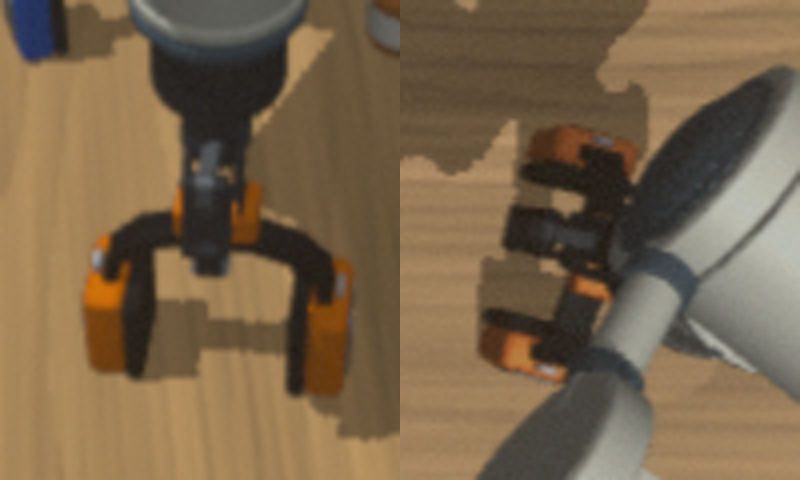

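The near finger sits about 10 px left of the block centre in the side crop. That matches the jaw axis angle with the finger being nearer the camera. Closing now.

```bash
python3 -m jog '[{"grip":1,"delta_pos":[0,0,0],"delta_rot":[0,0,0]},{"grip":1,"delta_pos":[0,0,0],"delta_rot":[0,0,0]},{"grip":1,"delta_pos":[0,0,0],"delta_rot":[0,0,0]},{"grip":1,"delta_pos":[0,0,0],"delta_rot":[0,0,0]},{"grip":1,"delta_pos":[0,0,0],"delta_rot":[0,0,0]},{"grip":1,"delta_pos":[0,0,0],"delta_rot":[0,0,0]},{"grip":1,"delta_pos":[0,0,0],"delta_rot":[0,0,0]},{"grip":1,"delta_pos":[0,0,0],"delta_rot":[0,0,0]},{"grip":1,"delta_pos":[0,0,0],"delta_rot":[0,0,0]},{"grip":1,"delta_pos":[0,0,0],"delta_rot":[0,0,0]}]'
python3 - <<'E'
from h import *
snap("3")
cv2.imwrite("pics/s3.png",crop("side","3",190,220,100,110,5))
E
```

```text
clock: 5.55
tcp_pos: [529.6, -337.8, 152.6]
ee_rot: [180.0, 0.0, 76.7]
wrist_force: [0.0, 1.2, 5.5]
gripper_width: 28.9
```

View pics/s3.png

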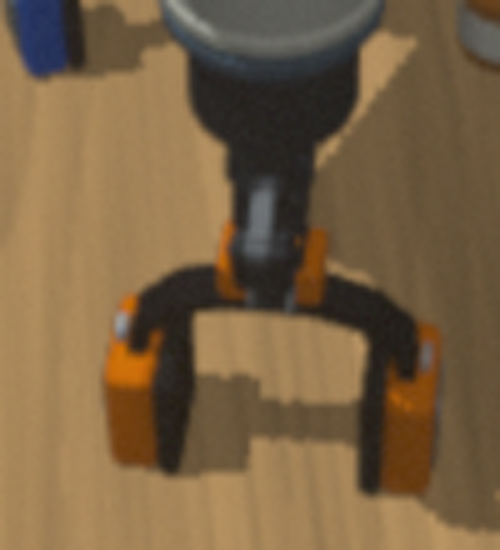

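```bash
python3 - <<'E'
from h import *
c=np.array([529.6,-337.7]);j=np.array([.23,.973])
for off in (12,16,22):
  for z in (120,124,128,132,158): print(off,z,(proj("side",[[*(c-off*j),z]])[0]-[190,220])*5+2)
E
```

```text
12 120 [271.38481298 320.93690025]
12 124 [271.31606574 315.7598804 ]
12 128 [271.2469704  310.55664662]
12 132 [271.1775243  305.32699931]
12 158 [270.7173875  270.67633854]
16 120 [270.35202521 327.81347639]
16 124 [270.28045998 322.63865023]
16 128 [270.20853131 317.43754401]
16 132 [270.13623643 312.20995702]
16 158 [269.65719676 277.57097103]
22 120 [268.79143355 338.20431145]
22 124 [268.7155811 333.0329934]
22 128 [268.63934173 327.83529646]
22 132 [268.56271246 322.61101826]
22 158 [268.05490856 287.99097168]
```

```bash
python3 - <<'E'
from h import *
cv2.imwrite("pics/s3b.png",crop("side","3",225,255,40,40,14))
E
```

```text
(no output)
```

View pics/s3b.png

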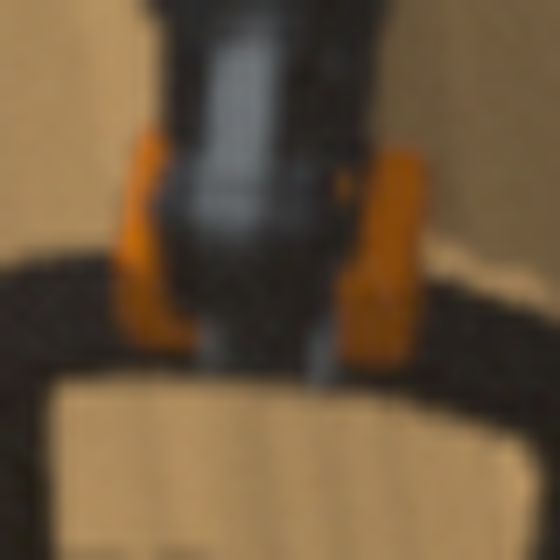

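The block is gripped about centrally along x (orange visible at 120–165 and 340–425 in the crop). The tips end near the band's lower edge but above it, and the width reads 28.9 mm. Lifting.

```bash
python3 -m jog '[{"grip":1,"delta_pos":[0,0,-0.5],"delta_rot":[0,0,0]},{"grip":1,"delta_pos":[0,0,-1],"delta_rot":[0,0,0]},{"grip":1,"delta_pos":[0,0,-2],"delta_rot":[0,0,0]},{"grip":1,"delta_pos":[0,0,-3],"delta_rot":[0,0,0]},{"grip":1,"delta_pos":[0,0,-3],"delta_rot":[0,0,0]},{"grip":1,"delta_pos":[0,0,-3],"delta_rot":[0,0,0]},{"grip":1,"delta_pos":[0,0,-3],"delta_rot":[0,0,0]},{"grip":1,"delta_pos":[0,0,-3],"delta_rot":[0,0,0]},{"grip":1,"delta_pos":[0,0,-2],"delta_rot":[0,0,0]},{"grip":1,"delta_pos":[0,0,-1],"delta_rot":[0,0,0]}]'
python3 -m jog '[{"grip":1,"delta_pos":[0,0,0],"delta_rot":[0,0,0.05]},{"grip":1,"delta_pos":[0,0,0],"delta_rot":[0,0,-0.05]},{"grip":1,"delta_pos":[0,0,0],"delta_rot":[0,0,0]},{"grip":1,"delta_pos":[0,0,0],"delta_rot":[0,0,0]}]'
python3 - <<'E'
from h import *
snap("4")
cv2.imwrite("pics/s4.png",crop("side","4",150,150,200,150,4))
E
```

```text
clock: 6.48
tcp_pos: [529.8, -338.0, 371.2]
ee_rot: [179.8, 0.1, 76.7]
wrist_force: [0.4, 0.2, -2.9]
gripper_width: 28.9
clock: 6.82
tcp_pos: [529.2, -337.5, 366.8]
ee_rot: [-179.9, -0.0, 76.7]
wrist_force: [-0.6, 0.8, -2.5]
gripper_width: 28.8
```

View pics/s4.png

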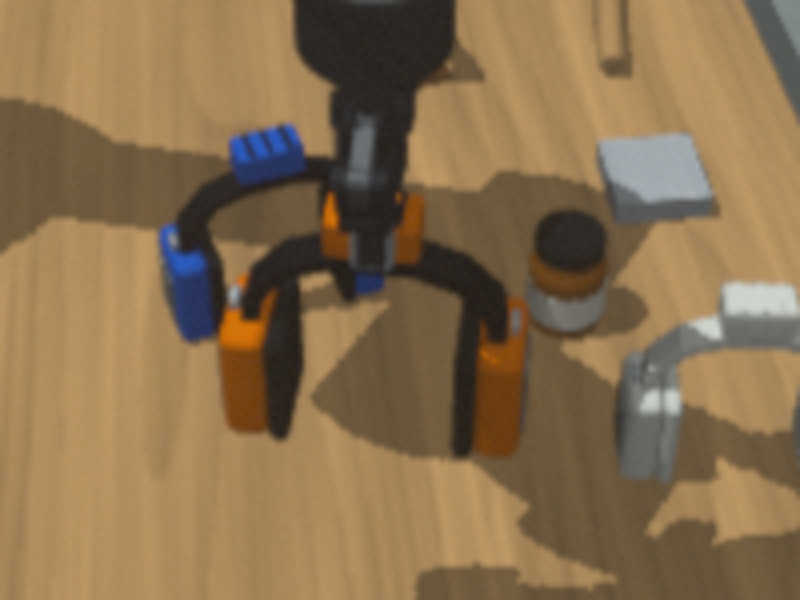

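The set is lifted and hangs level, with the cup bottoms about 214 mm up. The blue set, jar and white set are undisturbed. Next I'll turn to yaw 105.5° and carry it across.

```bash
python3 -m jog '[{"grip":1,"delta_pos":[0,0,0],"delta_rot":[0,0,-0.05]},{"grip":1,"delta_pos":[0,0,0],"delta_rot":[0,0,-0.1]},{"grip":1,"delta_pos":[0,0,0],"delta_rot":[0,0,-0.1]},{"grip":1,"delta_pos":[0,0,0],"delta_rot":[0,0,-0.1]},{"grip":1,"delta_pos":[0,0,0],"delta_rot":[0,0,-0.1]},{"grip":1,"delta_pos":[0,0,0],"delta_rot":[0,0,-0.053]},{"grip":1,"delta_pos":[0,0,0],"delta_rot":[0,0,0]},{"grip":1,"delta_pos":[0.8,0.25,0],"delta_rot":[0,0,0]},{"grip":1,"delta_pos":[1.5,0.5,0],"delta_rot":[0,0,0]},{"grip":1,"delta_pos":[2,0.7,0],"delta_rot":[0,0,0]}]'
python3 -m jog '[{"grip":1,"delta_pos":[2.2,0.8,0],"delta_rot":[0,0,0]},{"grip":1,"delta_pos":[2.2,0.8,0],"delta_rot":[0,0,0]},{"grip":1,"delta_pos":[2.2,0.8,0],"delta_rot":[0,0,0]},{"grip":1,"delta_pos":[2.2,0.8,0],"delta_rot":[0,0,0]},{"grip":1,"delta_pos":[2.2,0.8,0],"delta_rot":[0,0,0]},{"grip":1,"delta_pos":[2.2,0.8,0],"delta_rot":[0,0,0]},{"grip":1,"delta_pos":[2.2,0.8,0],"delta_rot":[0,0,0]},{"grip":1,"delta_pos":[2.2,0.8,0],"delta_rot":[0,0,0]},{"grip":1,"delta_pos":[2.2,0.8,0],"delta_rot":[0,0,0]},{"grip":1,"delta_pos":[2.2,0.8,0],"delta_rot":[0,0,0]}]'
python3 -m jog '[{"grip":1,"delta_pos":[2.2,0.8,0],"delta_rot":[0,0,0]},{"grip":1,"delta_pos":[2.2,0.8,0],"delta_rot":[0,0,0]},{"grip":1,"delta_pos":[2.2,0.8,0],"delta_rot":[0,0,0]},{"grip":1,"delta_pos":[2.2,0.8,0],"delta_rot":[0,0,0]},{"grip":1,"delta_pos":[2.2,0.8,0],"delta_rot":[0,0,0]},{"grip":1,"delta_pos":[2.2,0.8,0],"delta_rot":[0,0,0]},{"grip":1,"delta_pos":[2.2,0.8,0],"delta_rot":[0,0,0]},{"grip":1,"delta_pos":[2.2,0.8,0],"delta_rot":[0,0,0]},{"grip":1,"delta_pos":[2.2,0.8,0],"delta_rot":[0,0,0]},{"grip":1,"delta_pos":[2.2,0.8,0],"delta_rot":[0,0,0]}]'
```

```text
clock: 7.75
tcp_pos: [531.7, -291.6, 367.0]
ee_rot: [-180.0, -0.0, 105.3]
wrist_force: [-0.2, -0.1, -1.6]
gripper_width: 28.9
clock: 8.58
tcp_pos: [549.4, -56.5, 367.4]
ee_rot: [180.0, -0.0, 105.5]
wrist_force: [0.3, 1.1, -2.5]
gripper_width: 29.3
clock: 9.42
tcp_pos: [567.0, 176.7, 367.4]
ee_rot: [-180.0, -0.0, 105.5]
wrist_force: [0.4, -0.0, -2.1]
gripper_width: 29.1
```

```bash
python3 -m jog '[{"grip":1,"delta_pos":[2.2,0.7,0],"delta_rot":[0,0,0]},{"grip":1,"delta_pos":[2.2,0.7,0],"delta_rot":[0,0,0]},{"grip":1,"delta_pos":[2.2,0.7,0],"delta_rot":[0,0,0]},{"grip":1,"delta_pos":[2.2,0.7,0],"delta_rot":[0,0,0]},{"grip":1,"delta_pos":[2.2,0.7,0],"delta_rot":[0,0,0]},{"grip":1,"delta_pos":[2,0.6,0],"delta_rot":[0,0,0]},{"grip":1,"delta_pos":[1.3,0.4,0],"delta_rot":[0,0,0]},{"grip":1,"delta_pos":[0.5,0.1,0],"delta_rot":[0,0,0]},{"grip":1,"delta_pos":[0,0,0],"delta_rot":[0,0,0]},{"grip":1,"delta_pos":[0,0,0],"delta_rot":[0,0,0]}]'
python3 - <<'E'
from h import *
s=manip.read_state();print(s["tcp_pos"],s["ee_rot"])
snap("5")
cv2.imwrite("pics/s5.png",crop("side","5",150,0,200,180,3));cv2.imwrite("pics/t5.png",crop("top","5",0,100,260,200,3))
E
```

```text
clock: 10.25
tcp_pos: [572.5, 328.9, 367.3]
ee_rot: [-180.0, 0.0, 105.5]
wrist_force: [0.1, -0.1, -3.1]
gripper_width: 29.2
[572.50049642 328.88223999 367.26019336] [-1.79982086e+02  2.07318955e-02  1.05521020e+02]
```

View pics/s5.png

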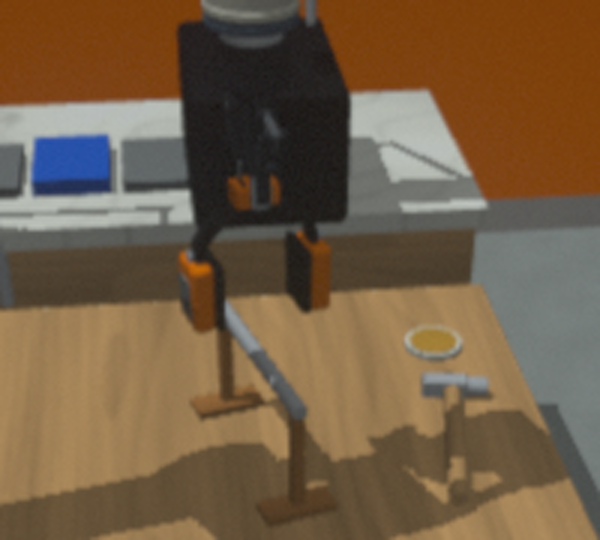

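View pics/t5.png

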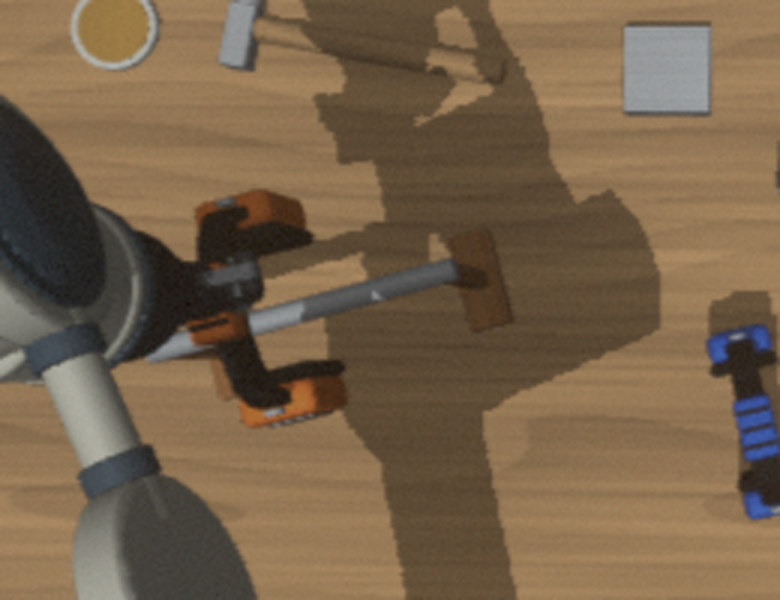

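The held set is above the rail with one cup on each side of it, about 18 mm short of the middle. I'll correct that, then descend to about 8 mm above contact.

```bash
python3 -m jog '[{"grip":1,"delta_pos":[0.8,0.25,0],"delta_rot":[0,0,0]},{"grip":1,"delta_pos":[0.88,0.3,0],"delta_rot":[0,0,0]},{"grip":1,"delta_pos":[0,0,0.8],"delta_rot":[0,0,0]},{"grip":1,"delta_pos":[0,0,1.6],"delta_rot":[0,0,0]},{"grip":1,"delta_pos":[0,0,2],"delta_rot":[0,0,0]},{"grip":1,"delta_pos":[0,0,2],"delta_rot":[0,0,0]},{"grip":1,"delta_pos":[0,0,2],"delta_rot":[0,0,0]},{"grip":1,"delta_pos":[0,0,1],"delta_rot":[0,0,0]},{"grip":1,"delta_pos":[0,0,0],"delta_rot":[0,0,0]},{"grip":1,"delta_pos":[0,0,0],"delta_rot":[0,0,0]}]'
python3 - <<'E'
from h import *
snap("6")
cv2.imwrite("pics/s6.png",crop("side","6",190,40,100,150,4));cv2.imwrite("pics/t6.png",crop("top","6",0,140,200,130,4))
E
```

```text
clock: 11.18
tcp_pos: [573.6, 347.0, 273.3]
ee_rot: [-180.0, 0.0, 105.5]
wrist_force: [0.9, 0.1, -1.3]
gripper_width: 29.2
```

View pics/s6.png

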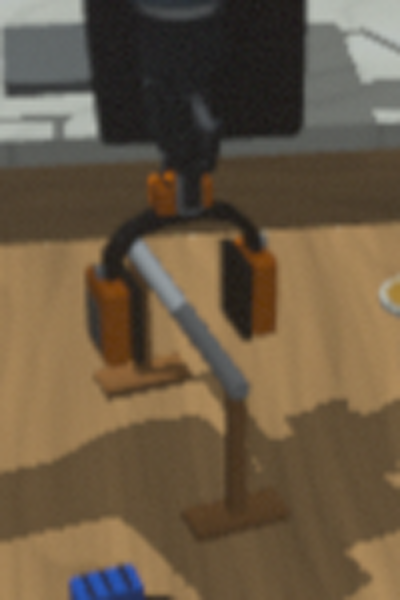

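View pics/t6.png

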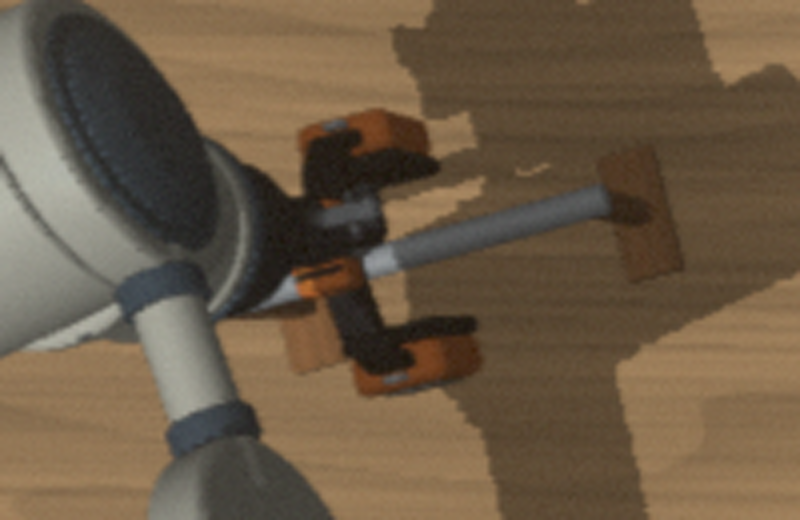

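The set straddles the bar squarely, with cups at about (110,310) and (250,290) on either side of it in the side crop. Continuing down.

```bash
python3 -m jog '[{"grip":1,"delta_pos":[0,0,1],"delta_rot":[0,0,0]},{"grip":1,"delta_pos":[0,0,1.5],"delta_rot":[0,0,0]},{"grip":1,"delta_pos":[0,0,1.5],"delta_rot":[0,0,0]},{"grip":1,"delta_pos":[0,0,1.5],"delta_rot":[0,0,0]},{"grip":1,"delta_pos":[0,0,1.3],"delta_rot":[0,0,0]},{"grip":1,"delta_pos":[0,0,1],"delta_rot":[0,0,0]},{"grip":1,"delta_pos":[0,0,0],"delta_rot":[0,0,0]},{"grip":1,"delta_pos":[0,0,0],"delta_rot":[0,0,0]},{"grip":1,"delta_pos":[0,0,0],"delta_rot":[0,0,0]}]'
python3 - <<'E'
from h import *
snap("7")
cv2.imwrite("pics/s7.png",crop("side","7",190,60,100,120,5));cv2.imwrite("pics/t7.png",crop("top","7",30,150,160,100,5))
E
```

```text
clock: 12.03
tcp_pos: [574.1, 347.2, 196.2]
ee_rot: [179.9, -0.0, 105.5]
wrist_force: [-1.0, 0.6, -2.3]
gripper_width: 29.0
```

View pics/s7.png

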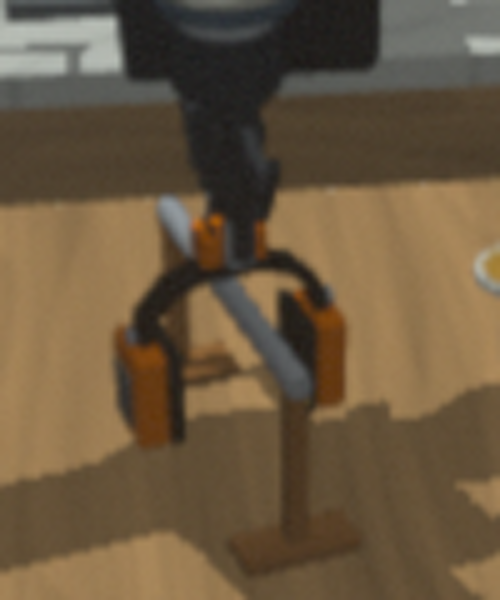

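View pics/t7.png

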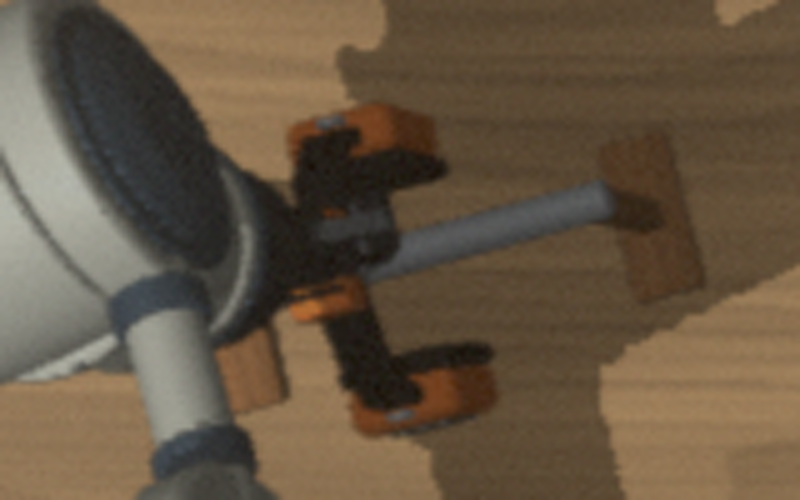

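```bash
python3 - <<'E'
from h import *
m=np.array([573.3,346.5,145]);a=np.radians(105.5);j=np.array([np.cos(a),np.sin(a),0])
print((proj("side",[m-130*j,m+130*j])-[200,90])*6+2.5)
print((proj("top",[m-130*j,m+130*j])-[40,165])*5+2)
# block sides in side view crop7
c=np.array([574.1,347.2,0]);x=np.array([np.sin(a),-np.cos(a),0])
print((proj("side",[c-15*j+25*x+[0,0,189],c-15*j-25*x+[0,0,189],c-15*j+[0,0,202]])-[190,60])*5+2)
E
python3 - <<'E'
from h import *
cv2.imwrite("pics/s7b.png",crop("side","7",215,95,50,40,14))
E
```

```text
[[298.4085912  290.33530201]
 [140.88595425  72.8754538 ]]
[[556.59580357 123.96864574]
 [ 44.28222414 261.97457283]]
[[270.12611953 244.47038057]
 [202.73017896 258.36692644]
 [236.25005456 234.88849779]]
```

View pics/s7b.png

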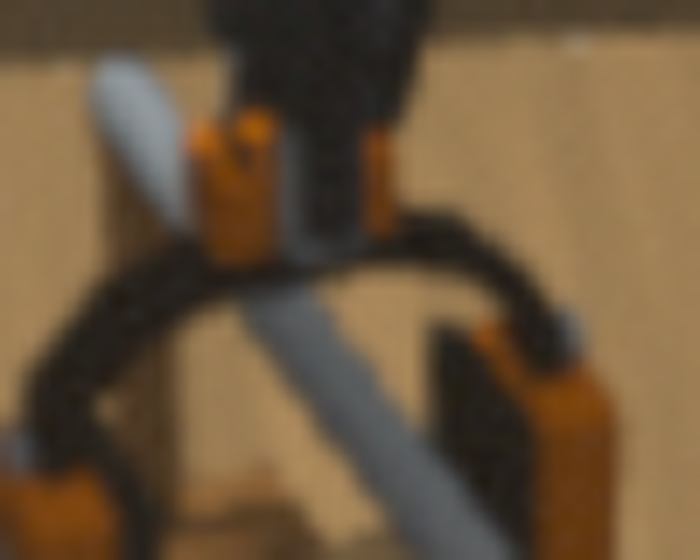

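Projected rail ends and block edges agree with the images to about 2 mm, and the flat part of the band is ±18 mm, so this is fine. I'll nudge +1 mm across the bar and lower gently to contact.

```bash
python3 -m jog '[{"grip":1,"delta_pos":[0,0.1,0.2],"delta_rot":[0,0,0]},{"grip":1,"delta_pos":[0,0,0.2],"delta_rot":[0,0,0]},{"grip":1,"delta_pos":[0,0,0.2],"delta_rot":[0,0,0]},{"grip":1,"delta_pos":[0,0,0.1],"delta_rot":[0,0,0]},{"grip":1,"delta_pos":[0,0,0],"delta_rot":[0,0,0]},{"grip":1,"delta_pos":[0,0,0],"delta_rot":[0,0,0]}]'
python3 -m jog '[{"grip":1,"delta_pos":[0,0,0.1],"delta_rot":[0,0,0]},{"grip":1,"delta_pos":[0,0,0],"delta_rot":[0,0,0]},{"grip":1,"delta_pos":[0,0,0],"delta_rot":[0,0,0]}]'
```

```text
clock: 12.63
tcp_pos: [574.5, 347.2, 188.2]
ee_rot: [-180.0, 0.0, 105.5]
wrist_force: [0.3, -0.5, -2.0]
gripper_width: 28.5
clock: 12.88
tcp_pos: [574.8, 347.3, 187.6]
ee_rot: [180.0, -0.0, 105.5]
wrist_force: [0.9, 0.4, 1.7]
gripper_width: 28.9
```

```bash
python3 -m jog '[{"grip":1,"delta_pos":[0,0,0.05],"delta_rot":[0,0,0]},{"grip":1,"delta_pos":[0,0,0],"delta_rot":[0,0,0]},{"grip":1,"delta_pos":[0,0,0],"delta_rot":[0,0,0]}]'
python3 - <<'E'
from h import *
snap("8")
cv2.imwrite("pics/s8.png",crop("side","8",215,95,50,40,14))
E
```

```text
clock: 13.13
tcp_pos: [574.8, 347.3, 187.5]
ee_rot: [180.0, -0.0, 105.5]
wrist_force: [-2.4, -0.9, 9.0]
gripper_width: 29.0
```

View pics/s8.png

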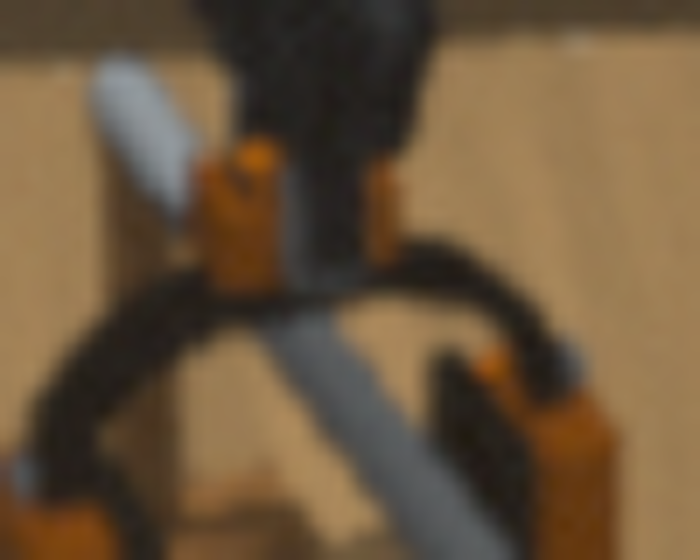

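The band rests on the bar, with force changing from -2 to +9 N. Under the block the bar is at about (300,310), and the block's centre is also at about 300. Releasing.

```bash
python3 -m jog '[{"grip":-0.2,"delta_pos":[0,0,0],"delta_rot":[0,0,0]},{"grip":-0.5,"delta_pos":[0,0,0],"delta_rot":[0,0,0]},{"grip":-1,"delta_pos":[0,0,0],"delta_rot":[0,0,0]},{"grip":-1,"delta_pos":[0,0,0],"delta_rot":[0,0,0]},{"grip":-1,"delta_pos":[0,0,0],"delta_rot":[0,0,0]},{"grip":-1,"delta_pos":[0,0,0],"delta_rot":[0,0,0]},{"grip":-1,"delta_pos":[0,0,0],"delta_rot":[0,0,0]},{"grip":-1,"delta_pos":[0,0,0],"delta_rot":[0,0,0]}]'
python3 - <<'E'
from h import *
snap("9")
cv2.imwrite("pics/s9.png",crop("side","9",190,60,100,120,5))
E
```

```text
clock: 13.9
tcp_pos: [574.6, 347.2, 186.7]
ee_rot: [-180.0, 0.0, 105.5]
wrist_force: [0.5, 0.1, -0.1]
gripper_width: 85.5
```

View pics/s9.png

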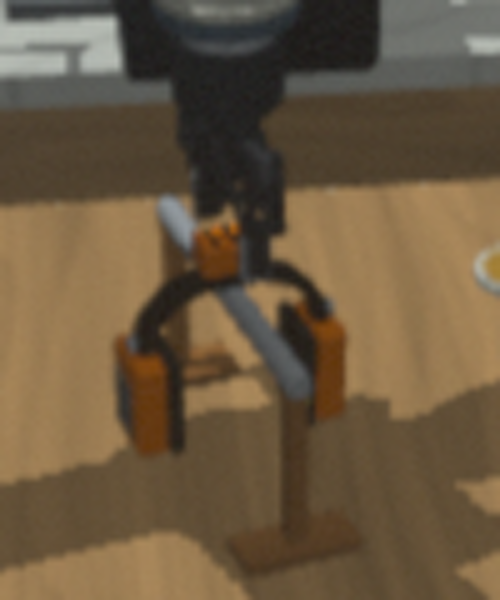

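The set hangs level and the jaws are open and clear of it. I'll go straight up, then back toward the start.

```bash
python3 -m jog '[{"grip":-1,"delta_pos":[0,0,-0.5],"delta_rot":[0,0,0]},{"grip":-1,"delta_pos":[0,0,-1],"delta_rot":[0,0,0]},{"grip":-1,"delta_pos":[0,0,-2],"delta_rot":[0,0,0]},{"grip":-1,"delta_pos":[0,0,-3],"delta_rot":[0,0,0]},{"grip":-1,"delta_pos":[0,0,-3],"delta_rot":[0,0,0]},{"grip":-1,"delta_pos":[0,0,-3],"delta_rot":[0,0,0]},{"grip":-1,"delta_pos":[0,-2,-1],"delta_rot":[0,0,0]},{"grip":-1,"delta_pos":[0,-3,0],"delta_rot":[0,0,0]},{"grip":-1,"delta_pos":[0,-3,0],"delta_rot":[0,0,0]},{"grip":-1,"delta_pos":[0,-3,0],"delta_rot":[0,0,0]}]'
python3 -m jog '[{"grip":-1,"delta_pos":[2,-2,0],"delta_rot":[0,0,0]},{"grip":-1,"delta_pos":[3,-1,0],"delta_rot":[0,0,0]},{"grip":-1,"delta_pos":[3,-1,0],"delta_rot":[0,0,0]},{"grip":-1,"delta_pos":[3,-1,0],"delta_rot":[0,0,0]},{"grip":-1,"delta_pos":[2,-1,0],"delta_rot":[0,0,0]},{"grip":-1,"delta_pos":[1,0,0],"delta_rot":[0,0,0]},{"grip":-1,"delta_pos":[0,0,0],"delta_rot":[0,0,0]},{"grip":-1,"delta_pos":[0,0,0],"delta_rot":[0,0,0]},{"grip":-1,"delta_pos":[0,0,0],"delta_rot":[0,0,0]}]'
python3 - <<'E'
from h import *
snap("10")
cv2.imwrite("pics/t10.png",crop("top","10",20,140,260,150,3))
cv2.imwrite("pics/s10.png",crop("side","10",150,60,200,190,3))
E
```

```text
clock: 14.83
tcp_pos: [467.5, 317.4, 322.9]
ee_rot: [179.9, -0.0, 105.5]
wrist_force: [0.3, 0.1, -0.6]
gripper_width: 85.5
clock: 15.58
tcp_pos: [374.0, 435.9, 322.1]
ee_rot: [180.0, 0.0, 105.5]
wrist_force: [-0.2, 0.4, -0.2]
gripper_width: 85.4
```

View pics/t10.png

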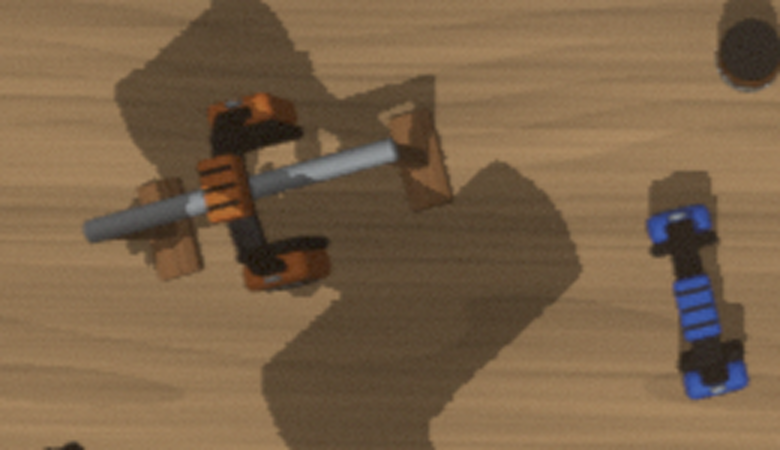

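View pics/s10.png

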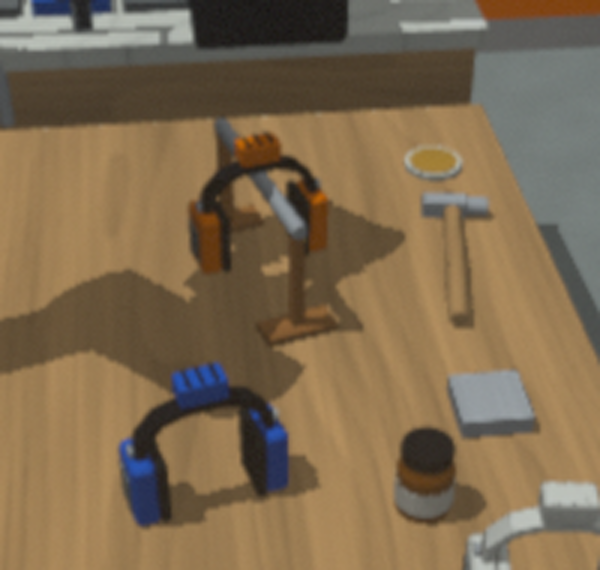

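```bash
python3 - <<'E'
from h import *
A=np.array([rayz("top",(x/3+20,y/3+140),193) for x,y in[(197,162),(240,155),(253,212),(208,222)]])
c=A.mean(0);l=(A[0]+A[1]-A[2]-A[3])/2;d=c[:2]-[573.3,346.5];a=np.radians(105.5)
print(c,np.degrees(np.arctan2(l[1],l[0])),"along",d@[np.cos(a),np.sin(a)],"across",d@[np.sin(a),-np.cos(a)])
a0=cv2.imread("pics/top0.png").astype(int);b=cv2.imread("pics/top10.png").astype(int)
for nm,(x,y,w,h) in dict(blue=(230,205,45,70),jar=(255,142,30,28)).items():
    print(nm,np.abs(a0-b)[y:y+h,x:x+w].mean())
manip.job_done(); print(manip.read_state()["clock"])
E
```

```text
[573.53083466 340.6801324  193.        ] 13.084893655731289 along -5.669889533764402 across -1.3328526575055217
blue 2.21005291005291
jar 2.4146825396825395
the job is handed in; nothing more can be done
the job is handed in; nothing more can be done
```

The orange ear defenders are hanging on the rail and released. The headband crown rests on the bar, with one cup on each side. The job was handed in at about 15.7 s on the robot's clock, with the gripper open and well clear.

- **Position:** the last top picture puts the block about 1 mm off across the bar and about 6 mm from the middle along it. The robot's own reading at release was within about 1.5 mm of the middle.
- **Squareness:** the last picture reads about 2° off square. That reading comes from coarse corner picks.
- **Contact:** the wrist force went from -2 to +9 N when the band touched the bar, and fell to about 0 after release. No reading came near the limits.
- **Other items:** the blue set and the jar look unchanged between the first and last top pictures, with only noise-level differences.
- **Disagreements:** the only one was about 6 mm along the bar between the last picture and the robot's reading at release. I left it, since it still counts as about the middle.

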